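# Tuck the mask carrier under the clamp leaf and hold it down

## Task

Lift the photomask carrier up and off its two-pronged hook by its blue grip, and slide its front edge squarely under the orange clamp leaf of the chuck, centred and fully home against the brass stop, without lifting the leaf. Finish still holding the blue grip with the carrier pressed flat on the chuck, pushing down with about 10 N, so that the vacuum can be switched on; do not let go. Leave the bottle, the wafer case and the tray where they are.

Things in the scene. Friction and masses are not known exactly. Their poses are not given: they have to be found in the camera images.
- carrier: Loose photomask carrier, 0.18 to 0.28 kg: level steel plate 100 x 100 x 4 mm, brown mask with gold squares on top, dark bar 8 mm high on its rear edge, upright stem (10 mm thick, 38 mm long) under a blue grip block. Origin: underside of plate, below the stem, under the centre of mass. x points to the front edge, 60 mm ahead (rear edge 40 mm behind, sides at y = +-50 mm), z up.
- grip (a point): Centre of the carrier's blue grip block, 26 (x) x 36 (y) x 34 mm high, 59 mm above the plate's underside; axes as the carrier. Its underside, 17 mm below this point, hangs on the two prongs of the hook, stem between them. Grip from above across y (36 mm): there the fingers have free room outside the prongs. Once the carrier is free, nothing is beside the block.
- front (a point): Middle of the carrier's front edge, half-way up the 4 mm plate: 60 mm ahead (+x) of grip and 57 mm below it; axes as the carrier. On the hook this edge faces the post.
- fork (a point): Fixed hook: point midway between its two prongs, level with their tops, 120 mm above the table. x runs along the prongs to the post (85 mm away); the open end is at -x. Prongs 8 mm thick at y = +-12 mm, ends turned up 10 mm at x = -30 mm. To come off, raise the carrier 15 to 20 mm (its plate meets the prongs at 30 mm), then draw it out along -x by about 110 mm, clear of the prongs.
- chuck: Fixed flat chuck, 200 (x) x 150 (y) mm, dark top 30 mm above the table; origin at the centre of its underside, z up, x towards the clamp end. Its top is clear and flat from x = -100 to +55 mm apart from the leaf over it.
- lip (a point): Middle of the lower edge of the orange leaf's free lip with the leaf down: 30 mm ahead (+x) of the chuck's centre, 8 mm above the chuck's top (the 4 mm plate passes with 4 mm to spare). Axes as the chuck: the plate goes in along +x. Leaf 58 x 120 x 3 mm, white line along its lip. Under it a fixed brass stop bar, 6 mm high, 25 mm past the lip: there the front edge is home.
- leaf (a joint): Hinge of the orange leaf, rad: 0 = down (level, lip 8 mm over the chuck), grows as the lip is lifted (0.1 rad lifts it 6 mm). Light (60 g), it swings up freely and falls back by its weight; it cannot go below 0. Hinge axis 60 mm past the lip.
- bottle: White bottle with a red cap, diameter 56 mm, 120 mm tall, origin at the centre of its underside; leave alone.
- wafer_case: Round black wafer case, diameter 104 mm, 26 mm tall, origin at the centre of its underside; leave alone.
- tray: White divided parts tray 100 x 80 x 25 mm, origin at the centre of its underside; leave alone.

How it is judged:
By the outcome, as a careful person would: the job done as asked, in the order asked, and still so for the second after the job is handed in, while the arm keeps its last pose, push and grip.
It also fails if it takes over 45 s, if anything falls off the work surface, if the arm or the gripper's body presses on something with over 40 N, if the wrist force passes 120 N, or if a joint passes its speed limit or range.

## Robot

A 6-joint arm with a two-finger parallel gripper is mounted at the origin on the work surface. World frame = base frame: x ahead of the robot, y to its left, z up, the work surface at z = 0. Lengths are in m, angles in rad, forces in N, time in s.
With the tool pointing down it reaches from about 0.3 to 0.875 m from the base axis. Payload 6.4 kg.
Tool frame: the origin (TCP) lies on the mounting face of the last link; the fingertips stand 173 mm ahead of it and the grasp point (between the pads) lies 155 mm ahead of it (ctrl.tip_reach is the distance from the TCP to the fingertips, in m); z points along the fingers, y is the line along which they close (so a half turn about z gives the same grasp; the last joint's range is limited). The gripper opens to 85 mm and grips with 20 to 120 N. Pads are 22 mm wide; open, the fingers measure 114 mm over their backs; the gripper's body (76 mm by 85 mm) begins 54 mm behind the grasp point. The pads swing forward as they close: fully open they stand 13 mm farther back than shut.
Start: joints at [0.951, 0.181, 1.607, -0, 1.354, -0.206], TCP at [0.231, 0.526, 0.405] pointing down, gripper open.
Joint ranges: [-2.99, 2.99], [-0.89, 2.07], [0.3, 2.58], [-1.14, 4.28], [0, 2.63], [-3.12, 3.12]. Speed limits (rad/s): [2.57, 2.57, 3.01, 3.14, 3.14, 3.14].

## Interface

Orientations are given as a unit quaternion [w, x, y, z].
In Python, from bench import ctrl gives the robot as it stands.
- The arm moves only by the shell command python3 -m pendant 'ROWS'. ROWS is JSON, a list that holds one entry, the list of rows, each a list of 7 numbers: the opening, from 0 (shut) to 1 (fully open), then the shift along the tool's x, y, z in mm, then the turn, a rotation vector about the tool's x, y, z in rad. A call has 1 to 5 rows; each row is the pose to reach, as a shift and turn from the pose commanded when the call began, along the tool's axes at that moment; what a row does not reach only later rows make up. A row lasts 1/12 s, in which the tool goes at most 41.7 mm and 7.16 degrees, less where a joint would pass 70% of its speed; a pose out of reach is approached as far as the arm can. A call with a gripper value outside its range is refused whole. The fingers move at their own pace and stop on an object; the grip force is fixed at half the most. Time passes only in rows, so rows that repeat a pose let the fingers close. It gives the time, the measured TCP pose, the force, the opening and the grip force at its end, in the units of the state.
- ctrl.get_obs(): the state, without advancing time (a new reading comes with each control period).
- ctrl.camera(name): name is "side" or "top"; returns the picture (400x640x3 uint8, red, green, blue); there is no depth.
- ctrl.camera_params(name): a dict with "mtx" (3x3 intrinsics, pixels), "world_from_camera" (4x4, takes a point from camera to world coordinates). Camera axes: x right, y down, z forward; pixel columns grow to the right and rows downward; lengths in m; the calibration is good to about 2 mm. A picture is of the moment at which its call begins. camera_params takes no time and is no camera call.
- ctrl.hand_in(): hands the job in; it is judged then, once.
Trained networks look in the newest picture that a camera, given by its name, has taken for a name from the list of things; names that differ only in an ending like _2 or _b are one class to them, and where a whole thing is asked for, a point or a joint stands for the part that bears it (a point fixed in the world has none). Each returns a list of dicts, best first, with "confidence" (0 to 1); they miss things now and then, are a little off and sometimes report something else, mostly with a low value. They report only what shows in the picture. A call takes as long as a camera call.
- ctrl.boxes_of(camera, name): "point" ([column, row] as shares, 0 to 1, of the picture: columns of its width, rows of its height, amid what is visible of it).
The state is a dict: "time_s": time; "q": joint angles; "dq": joint speeds; "joint_efforts": joint torques, N m; "eef_pos": TCP position; "eef_rot": TCP orientation; "wrist_force": force on the tool from outside, world axes, zero at the start; "torque": the same for the moment, N m; "opening": opening from 0.0 (shut) to 1.0 (fully open); "grasp_force": force on a finger pad.
Only numpy, scipy, OpenCV 4.12 (cv2) and the standard library are available. Lean on these libraries where they do the work, as an engineer would, in place of code of your own. Each camera call takes 0.05 s, during which the arm holds its last target. There are 200 camera calls.

## Working session

There is one attempt and no reset: what is moved stays moved. The work goes in short steps, Python scripts to look and compute and a shell command to move; the robot and the scene stay as the last step left them, time stands still between calls to the robot, and variables do not carry over. Pictures are saved under pics/ and viewed, at most 10 in all, crops included, and the job is handed in when it is done.

```bash
mkdir -p pics
cat > h.py <<'E'
import numpy as np,cv2
from bench import ctrl
from scipy.spatial.transform import Rotation as R
def rot(q): return R.from_quat([q[1],q[2],q[3],q[0]])
def ray(cam,px):
    p=ctrl.camera_params(cam);K=np.array(p["mtx"]);T=np.array(p["world_from_camera"])
    d=T[:3,:3]@np.linalg.solve(K,[px[0],px[1],1]);return T[:3,3],d/np.linalg.norm(d)
def atz(cam,px,z):
    o,d=ray(cam,px);return o+d*(z-o[2])/d[2]
def tri(a,b):
    A=0;B=0
    for o,d in (ray("side",a),ray("top",b)):
        M=np.eye(3)-np.outer(d,d);A=A+M;B=B+M@o
    x=np.linalg.solve(A,B);res=[np.linalg.norm(np.cross(x-o,d)) for o,d in(ray("side",a),ray("top",b))]
    return x,res
def proj(cam,X):
    p=ctrl.camera_params(cam);K=np.array(p["mtx"]);T=np.linalg.inv(np.array(p["world_from_camera"]))
    c=K@(T[:3,:3]@np.array(X)+T[:3,3]);return c[:2]/c[2]
def shot(cam,name):
    im=ctrl.camera(cam);cv2.imwrite(f"pics/{name}.png",cv2.cvtColor(im,cv2.COLOR_RGB2BGR));return im
E
python3 - <<'E'
from h import *
np.set_printoptions(precision=3,suppress=True)
for c in("side","top"):
    shot(c,c+"0");p=ctrl.camera_params(c);print(np.array(p["world_from_camera"]),p["mtx"][0][0])
    for n in("carrier","grip","front","fork","chuck","lip","leaf","bottle","wafer_case","tray"):
        print(c,n,[(np.round(np.array(b["point"])*[640,400],1),round(b["confidence"],2)) for b in ctrl.boxes_of(c,n)[:2]])
o=ctrl.get_obs();print(o)
E
```

```text
[[ 0.8   -0.368  0.474 -0.182]
 [-0.6   -0.505  0.621 -1.03 ]
 [ 0.011 -0.781 -0.624  1.147]
 [ 0.     0.     0.     1.   ]] 500.7418399909512
side carrier [(array([276.6, 191. ]), 0.61)]
side grip [(array([275.4, 189. ]), 0.85)]
side front [(array([279. , 188.6]), 0.65)]
side fork [(array([303.2, 193.8]), 0.63)]
side chuck [(array([331.9, 264.9]), 0.56)]
side lip [(array([355. , 248.1]), 0.87), (array([303.5, 195.6]), 0.72)]
side leaf [(array([349.4, 250.3]), 0.78)]
side bottle [(array([360.6, 199.7]), 0.97), (array([278.8, 189.3]), 0.45)]
side wafer_case [(array([213.2, 181.4]), 0.75)]
side tray [(array([384.6, 315.5]), 0.92)]
[[ 0.005 -0.991  0.136  0.429]
 [-1.    -0.002  0.023 -0.012]
 [-0.023 -0.136 -0.99   1.422]
 [ 0.     0.     0.     1.   ]] 491.7463960107287
top carrier [(array([265.7, 216.8]), 0.87)]
top grip [(array([265.8, 216.6]), 0.91)]
top front [(array([269.3, 218.1]), 0.92)]
top fork [(array([275.6, 185.5]), 0.79)]
top chuck [(array([389.9, 235.3]), 0.65)]
top lip [(array([391.9, 201.7]), 0.57), (array([331.8, 143.7]), 0.43)]
top leaf [(array([389.7, 208.1]), 0.95), (array([276.6, 186.9]), 0.66)]
top bottle [(array([330.2, 143.8]), 0.74)]
top wafer_case [(array([173.6, 265.1]), 0.96)]
top tray [(array([475.9, 238. ]), 0.66)]
{'time_s': 1.1, 'q': array([ 0.951,  0.181,  1.607,  0.   ,  1.354, -0.206]), 'dq': array([-0.001,  0.001, -0.   , -0.   ,  0.002, -0.   ]), 'joint_efforts': array([  0.001, -44.486, -35.168,  -0.   ,   0.001,   0.   ]), 'eef_pos': array([0.231, 0.527, 0.405]), 'eef_rot': array([-0.   ,  0.205,  0.979, -0.   ]), 'wrist_force': array([-0.013, -0.046,  0.183]), 'torque': array([-0.027,  0.03 ,  0.085]), 'grasp_force': 0.0, 'opening': 0.9984809346470589}
```

View pics/side0.png

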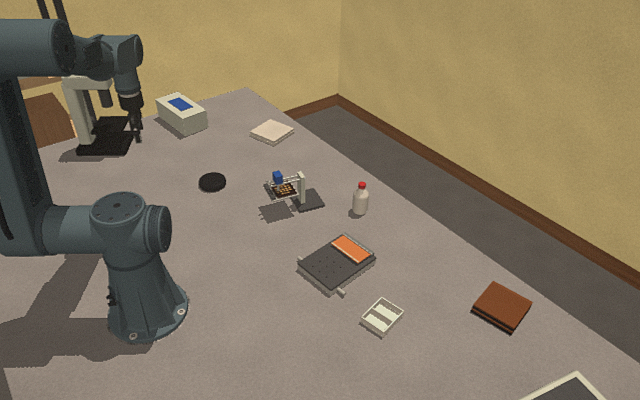

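View pics/top0.png

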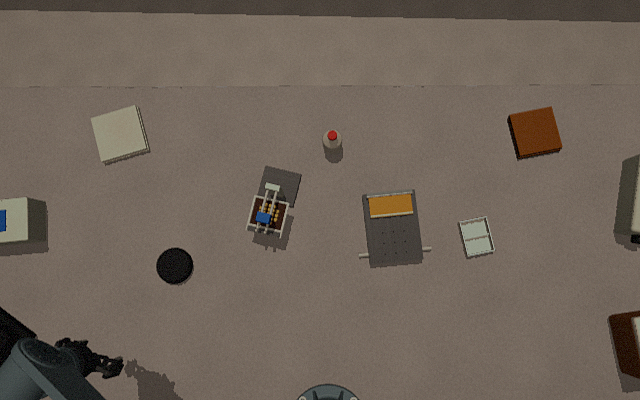

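The side view shows the hook and carrier (grip about 277,177) and the chuck (335,265). In the top view the grip is about (263,217) and the orange leaf about (390,205). Next I segment colours and enlarge both areas.

Run:
```python
from h import *
np.set_printoptions(precision=3,suppress=True)
t=cv2.imread("pics/top0.png");s=cv2.imread("pics/side0.png")
a=cv2.resize(t[155:275,240:440],None,fx=4,fy=4,interpolation=cv2.INTER_CUBIC)
b=cv2.resize(s[160:300,250:390],None,fx=4,fy=4,interpolation=cv2.INTER_CUBIC)
cv2.imwrite("pics/tc.png",a);cv2.imwrite("pics/sc.png",b)
def seg(im,lo,hi,roi):
    m=cv2.inRange(cv2.cvtColor(im,cv2.COLOR_BGR2HSV),lo,hi);k=np.zeros_like(m);x0,y0,x1,y1=roi;k[y0:y1,x0:x1]=m[y0:y1,x0:x1]
    c=max(cv2.findContours(k,0,1)[0],key=cv2.contourArea);M=cv2.moments(k,True)
    return np.array([M['m10'],M['m01']])/M['m00'],cv2.boxPoints(cv2.minAreaRect(c)),M['m00']
gb=[seg(im,(105,120,50),(130,255,255),r) for im,r in((s,(250,150,310,220)),(t,(240,180,300,250)))]
print(gb,tri(gb[0][0],gb[1][0]))
lf=seg(t,(8,130,100),(25,255,255),(355,180,430,225));print("leaf",lf)
ls=seg(s,(5,120,80),(25,255,255),(320,225,385,270));print(ls)
print(tri(ls[0],lf[0]))
print([atz("top",p,.0395) for p in lf[1]])
print("side",[atz("side",p,.0395) for p in ls[1]])
```

```text
[(array([277.429, 176.726]), array([[272.595, 171.568],
       [280.216, 170.297],
       [282.216, 182.297],
       [274.595, 183.568]], dtype=float32), 84.0), (array([262.471, 217.343]), array([[254.647, 220.412],
       [257.059, 210.765],
       [270.471, 214.118],
       [268.059, 223.765]], dtype=float32), 140.0)] (array([0.563, 0.172, 0.134]), [np.float64(0.0002466847802553054), np.float64(0.00024668478025519)])
leaf (array([390.124, 204.38 ]), array([[367.852, 197.515],
       [410.624, 193.238],
       [412.376, 210.762],
       [369.604, 215.04 ]], dtype=float32), 769.0)
(array([350.803, 248.544]), array([[330.481, 243.714],
       [339.389, 231.465],
       [370.13 , 253.822],
       [361.222, 266.07 ]], dtype=float32), 467.0)
(array([ 0.61 , -0.176,  0.034]), [np.float64(0.0005765347585023782), np.float64(0.0005765347585025733)])
[array([ 0.629, -0.113,  0.04 ]), array([ 0.642, -0.234,  0.04 ]), array([ 0.592, -0.238,  0.04 ]), array([ 0.579, -0.118,  0.04 ])]
side [array([ 0.567, -0.125,  0.04 ]), array([ 0.627, -0.096,  0.04 ]), array([ 0.639, -0.235,  0.04 ]), array([ 0.582, -0.258,  0.04 ])]
```

View pics/tc.png

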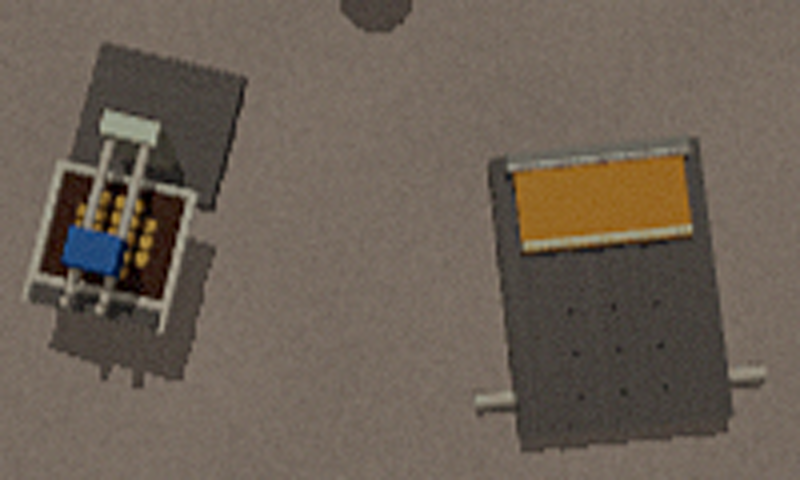

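View pics/sc.png

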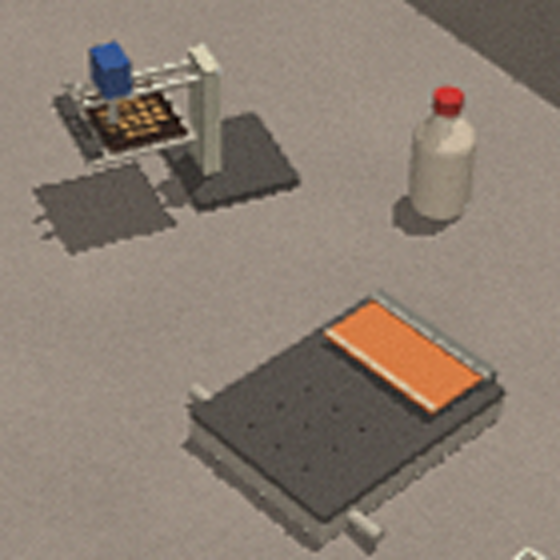

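The crops show the grip block at about top (263.5,217.5). The prongs run up and slightly right, and the white lip line runs from about (370.7,217.5) to (413,213.5) in full top pixels.

Run:
```python
from h import *
np.set_printoptions(precision=4,suppress=True)
T=lambda p,z:atz("top",(p[0]/4+240-.4,p[1]/4+155-.4),z)
S=lambda p,z:atz("side",(p[0]/4+250-.4,p[1]/4+160-.4),z)
yaw=lambda a,b:np.degrees(np.arctan2(b[1]-a[1],b[0]-a[0]))
for a,b in(((65,300),(105,145)),((103,308),(142,145))): print("prong",yaw(T(a,.12),T(b,.12)))
pl=[T(p,.082) for p in((62,162),(193,190),(162,330),(27,298))]
print("plate",pl,yaw(pl[3],pl[0]),yaw(pl[2],pl[1]),yaw(pl[1],pl[0])-90)
print("griptop",[T(p,.154) for p in((70,226),(125,238),(119,273),(63,263))],"mean",np.mean([T(p,.154) for p in((70,226),(125,238),(119,273),(63,263))],0))
print("side griptop", S((109,50),.154))
c=[T(p,.03) for p in((490,158),(697,138),(730,430),(522,450))]
print("chuck",c,np.mean(c,0),yaw(c[3],c[0]),yaw(c[2],c[1]),yaw(c[1],c[0])-90,yaw(c[2],c[3])-90)
cs=[S(p,.03) for p in((505,393),(325,517),(188,408),(375,292))];print("chuckside",cs,np.mean(cs,0),yaw(cs[2],cs[3]),yaw(cs[1],cs[0]))
l=[T(p,.039) for p in((523,250),(692,234))];print("lip",l,np.mean(l,0),yaw(l[1],l[0])-90)
l=[S(p,.039) for p in((325,333),(434,412))];print("lipside",l,np.mean(l,0),yaw(l[1],l[0])-90)
```

```text
prong -13.249355702398514
prong -12.36995088143112
plate [array([0.6295, 0.201 , 0.082 ]), array([0.6101, 0.11  , 0.082 ]), array([0.5136, 0.1299, 0.082 ]), array([0.5352, 0.2229, 0.082 ])] -13.07114221965874 -11.626099502452345 -12.016199314018266
griptop [array([0.5766, 0.1834, 0.154 ]), array([0.5688, 0.1473, 0.154 ]), array([0.546 , 0.1508, 0.154 ]), array([0.5524, 0.1874, 0.154 ])] mean [0.5609 0.1672 0.154 ]
side griptop [0.5612 0.1714 0.154 ]
chuck [array([ 0.6406, -0.0976,  0.03  ]), array([ 0.6552, -0.2452,  0.03  ]), array([ 0.4484, -0.2639,  0.03  ]), array([ 0.4338, -0.1186,  0.03  ])] [ 0.5445 -0.1813  0.03  ] 5.801942320597567 5.159237642046871 5.666692376465292 5.724406360441023
chuckside [array([ 0.649 , -0.2519,  0.03  ]), array([ 0.4556, -0.2691,  0.03  ]), array([ 0.4386, -0.1181,  0.03  ]), array([ 0.6412, -0.0998,  0.03  ])] [ 0.5461 -0.1847  0.03  ] 5.158965143381782 5.091095971086355
lip [array([ 0.5736, -0.1198,  0.039 ]), array([ 0.5852, -0.2388,  0.039 ])] [ 0.5794 -0.1793  0.039 ] 5.5832403429292015
lipside [array([ 0.5709, -0.1217,  0.039 ]), array([ 0.5841, -0.2411,  0.039 ])] [ 0.5775 -0.1814  0.039 ] 6.294581201960611
```

```bash
cat >> h.py <<'E'
def go(x,y,z,cyaw):
    "shift/turn (tool axes) from the present pose to TCP x,y,z with carrier-x at yaw cyaw deg"
    o=ctrl.get_obs();r=rot(o["eef_rot"]);c=np.radians(cyaw)
    X=np.array([-np.cos(c),-np.sin(c),0]);Z=np.array([0,0,-1.]);t=R.from_matrix(np.c_[X,np.cross(Z,X),Z])
    print("shift mm",np.round(r.inv().apply(np.array([x,y,z])-o["eef_pos"])*1e3,1),"turn",np.round((r.inv()*t).as_rotvec(),4),
     "t",o["time_s"],"pos",np.round(o["eef_pos"],4),"F",np.round(o["wrist_force"],1),"open",round(o["opening"],3),"gf",round(o["grasp_force"],1))
E
python3 -m pendant '[[[1,-36,-16,1,0,0,0],[1,-73,-32,2,0,0,0],[1,-109,-48,4,0,0,0],[1,-146,-64,5,0,0,0],[1,-182,-80,6,0,0,0]]]'
python3 -m pendant '[[[1,-36,-16,1,0,0,0],[1,-73,-32,2,0,0,0],[1,-109,-48,4,0,0,0],[1,-146,-64,5,0,0,0],[1,-182,-80,6,0,0,0]]]'
python3 -c "
from h import *
go(.561,.170,.380,-12.5)"
```

```text
time_s: 1.52
eef_pos: [0.3665, 0.3786, 0.3988]
eef_rot: [0.0, 0.205, 0.979, 0.0]
wrist_force: [0.7, 0.3, 0.8]
opening: 1.003
grasp_force: 0.0
time_s: 1.93
eef_pos: [0.5012, 0.2319, 0.3928]
eef_rot: [0.0, 0.205, 0.979, 0.0]
wrist_force: [-0.1, 0.2, 0.0]
opening: 1.004
grasp_force: 0.0
shift mm [-79.6 -32.6  12.9] turn [ 0.0003  0.0004 -0.1958] t 1.9333 pos [0.5012 0.2319 0.3928] F [-0.1  0.2  0. ] open 1.004 gf 0.0
```

```bash
python3 -m pendant '[[[1,-36,-15,5,0,0,-0.08],[1,-70,-29,11,0,0,-0.16],[1,-79,-32,13,0,0,-0.196],[1,-79,-32,13,0,0,-0.196]]]'
python3 - <<'E'
from h import *
go(.561,.170,.380,-12.5)
for c in("side","top"): shot(c,c+"1")
t=cv2.imread("pics/top1.png");s=cv2.imread("pics/side1.png")
a=cv2.resize(t[165:265,215:315],(520,520),interpolation=cv2.INTER_CUBIC)
b=cv2.resize(s[100:230,225:325],(400,520),interpolation=cv2.INTER_CUBIC)[:, :280]
cv2.imwrite("pics/c1.png",np.hstack([a,b]))
E
```

```text
time_s: 2.27
eef_pos: [0.5613, 0.17, 0.3788]
eef_rot: [-0.0, 0.11, 0.994, -0.0]
wrist_force: [0.0, -0.1, -0.2]
opening: 0.998
grasp_force: 0.0
shift mm [ 0.3 -0.  -1.2] turn [-0.0007 -0.0006 -0.0025] t 2.2667 pos [0.5613 0.17   0.3788] F [ 0.  -0.1 -0.2] open 0.998 gf 0.0
```

View pics/c1.png

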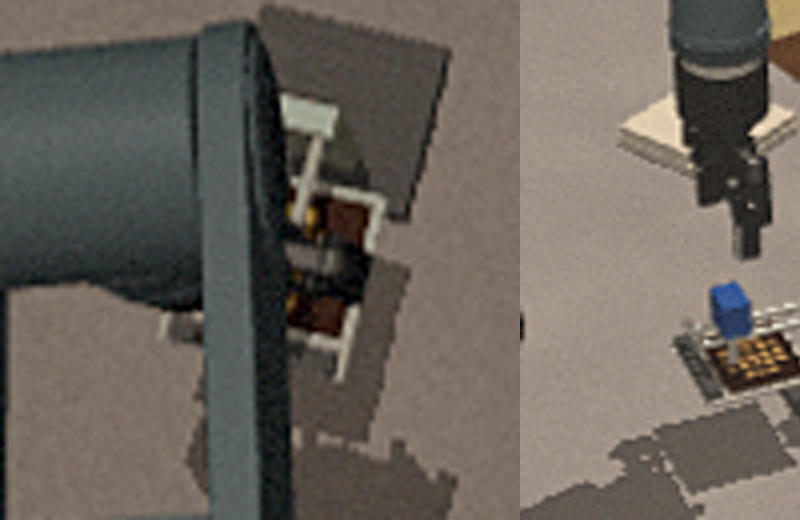

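The gripper is above the blue block (side crop about 730,305) with the fingers straddling it, so I descend and grip.

```bash
python3 -m pendant '[[[1,0,0,35,0,0,0],[1,0,0,65,0,0,0],[1,0,0,82,0,0,0],[1,0,0,88,0,0,0],[1,0,0,88,0,0,0]]]'
python3 -m pendant '[[[0.35,0,0,0,0,0,0],[0.2,0,0,0,0,0,0],[0.2,0,0,0,0,0,0],[0.2,0,0,0,0,0,0],[0.2,0,0,0,0,0,0]]]'
python3 -m pendant '[[[0.2,0,0,0,0,0,0],[0.2,0,0,0,0,0,0],[0.2,0,0,0,0,0,0]]]'
python3 -c "
from h import *
go(.561,.170,.310,-12.5)"
```

```text
time_s: 2.78
eef_pos: [0.5582, 0.1738, 0.2904]
eef_rot: [-0.002, 0.108, 0.994, -0.0]
wrist_force: [0.6, 0.0, -0.2]
opening: 0.999
grasp_force: 0.0
time_s: 3.2
eef_pos: [0.5602, 0.1725, 0.2934]
eef_rot: [0.001, 0.109, 0.994, 0.0]
wrist_force: [-0.9, -1.3, 6.3]
opening: 0.414
grasp_force: 60.1
time_s: 3.45
eef_pos: [0.5603, 0.1725, 0.2934]
eef_rot: [0.001, 0.109, 0.994, 0.0]
wrist_force: [-1.3, -0.2, 7.1]
opening: 0.41
grasp_force: 60.1
shift mm [ -1.3  -2.3 -16.6] turn [0.0008 0.0026 0.    ] t 3.45 pos [0.5603 0.1725 0.2934] F [-1.3 -0.2  7.1] open 0.41 gf 60.1
```

```bash
python3 -m pendant '[[[0.2,0,0,-6,0,0,0],[0.2,0,0,-12,0,0,0],[0.2,0,0,-18,0,0,0],[0.2,0,0,-18,0,0,0],[0.2,0,0,-18,0,0,0]]]'
python3 - <<'E'
from h import *
go(.561,.170,.310,-12.5)
t=shot("side","side2")[...,::-1]
a=cv2.resize(t[130:230,230:330],(600,600),interpolation=cv2.INTER_CUBIC)
cv2.imwrite("pics/c2.png",a)
E
```

```text
time_s: 3.87
eef_pos: [0.5597, 0.1726, 0.3102]
eef_rot: [0.0, 0.109, 0.994, 0.0]
wrist_force: [0.0, -1.1, -3.0]
opening: 0.416
grasp_force: 60.0
shift mm [-1.8 -2.2  0.2] turn [0.0003 0.0008 0.0003] t 3.8667 pos [0.5597 0.1726 0.3102] F [ 0.  -1.1 -3. ] open 0.416 gf 60.0
```

View pics/c2.png

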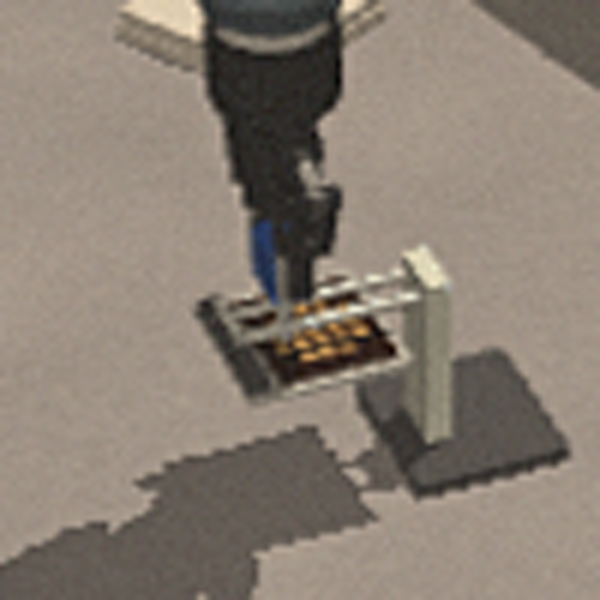

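The carrier hangs level in the fingers, clear of the prongs. Now I draw it out along -x.

```bash
python3 -m pendant '[[[0.2,10,0,0,0,0,0],[0.2,22,0,0,0,0,0],[0.2,34,0,0,0,0,0],[0.2,46,0,0,0,0,0],[0.2,58,0,0,0,0,0]]]'
python3 -m pendant '[[[0.2,14,0,0,0,0,0],[0.2,30,0,0,0,0,0],[0.2,46,0,0,0,0,0],[0.2,60,0,0,0,0,0],[0.2,66,0,0,0,0,0]]]'
python3 - <<'E'
from h import *
c=np.radians(5.6);u=np.array([np.cos(c),np.sin(c)])
lip=np.array([.5775,-.1805]);g=lip-u*(.060+.040)   # front edge 40 mm short of lip
print(g);go(g[0],g[1],.245,5.6)
E
```

```text
time_s: 4.33
eef_pos: [0.5015, 0.1853, 0.309]
eef_rot: [-0.001, 0.109, 0.994, -0.0]
wrist_force: [-0.3, 0.2, -2.5]
opening: 0.413
grasp_force: 60.1
time_s: 4.75
eef_pos: [0.4361, 0.1998, 0.3089]
eef_rot: [-0.001, 0.108, 0.994, -0.0]
wrist_force: [-0.0, 0.5, -2.7]
opening: 0.411
grasp_force: 60.1
[ 0.47797726 -0.19025829]
shift mm [-125.  -371.8   63.9] turn [-3.000e-04 -2.500e-03 -3.147e-01] t 4.75 pos [0.4361 0.1998 0.3089] F [-0.   0.5 -2.7] open 0.411 gf 60.1
```

```bash
python3 -m pendant '[[[0.2,0,-30,0,0,0,0],[0.2,-5,-68,0,0,0,0],[0.2,-15,-106,0,0,0,0],[0.2,-30,-143,0,0,0,0],[0.2,-45,-180,0,0,0,0]]]'
python3 -m pendant '[[[0.2,-15,-36,0,0,0,-0.06],[0.2,-31,-73,0,0,0,-0.12],[0.2,-47,-109,0,0,0,-0.18],[0.2,-63,-145,0,0,0,-0.24],[0.2,-74,-180,4,0,0,-0.315]]]'
python3 - <<'E'
from h import *
c=np.radians(5.6);u=np.array([np.cos(c),np.sin(c)])
lip=np.array([.5775,-.1805]);g=lip-u*(.060+.030)
print(g);go(g[0],g[1],.258,5.6)
E
```

```text
time_s: 5.17
eef_pos: [0.443, 0.0125, 0.3098]
eef_rot: [0.0, 0.108, 0.994, -0.0]
wrist_force: [0.9, -0.0, -2.9]
opening: 0.415
grasp_force: 60.9
time_s: 5.58
eef_pos: [0.4775, -0.1804, 0.3065]
eef_rot: [0.001, -0.05, 0.999, -0.001]
wrist_force: [0.5, -0.3, -0.8]
opening: 0.41
grasp_force: 60.9
[ 0.48792953 -0.18928246]
shift mm [-9.4 -9.8 48.5] turn [-0.0016  0.0021  0.0018] t 5.5833 pos [ 0.4775 -0.1804  0.3065] F [ 0.5 -0.3 -0.8] open 0.41 gf 60.9
```

```bash
python3 -m pendant '[[[0.2,-9,-10,20,0,0,0],[0.2,-9,-10,38,0,0,0],[0.2,-9,-10,47,0,0,0],[0.2,-9,-10,47,0,0,0],[0.2,-9,-10,47,0,0,0]]]'
python3 - <<'E'
from h import *
go(.48793,-.18928,.248,5.6)
t=shot("top","top3")[...,::-1];s=shot("side","side3")[...,::-1]
a=cv2.resize(t[185:285,350:440],(540,600),interpolation=cv2.INTER_CUBIC)
b=cv2.resize(s[205:305,285:385],(600,600),interpolation=cv2.INTER_CUBIC)
cv2.imwrite("pics/t3.png",a);cv2.imwrite("pics/s3.png",b)
E
```

```text
time_s: 6.0
eef_pos: [0.4865, -0.1862, 0.2582]
eef_rot: [-0.001, -0.049, 0.999, 0.001]
wrist_force: [0.2, -0.5, -0.9]
opening: 0.409
grasp_force: 61.0
shift mm [-1.2 -3.2 10.2] turn [ 0.0013 -0.0015  0.0001] t 6.0 pos [ 0.4865 -0.1862  0.2582] F [ 0.2 -0.5 -0.9] open 0.409 gf 61.0
```

View pics/t3.png

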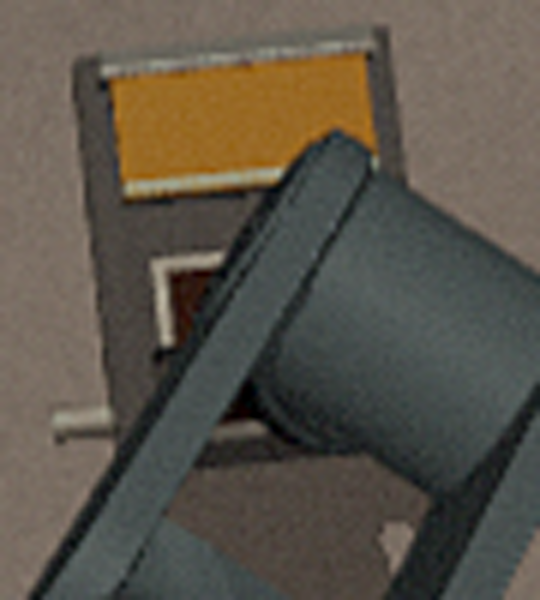

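View pics/s3.png

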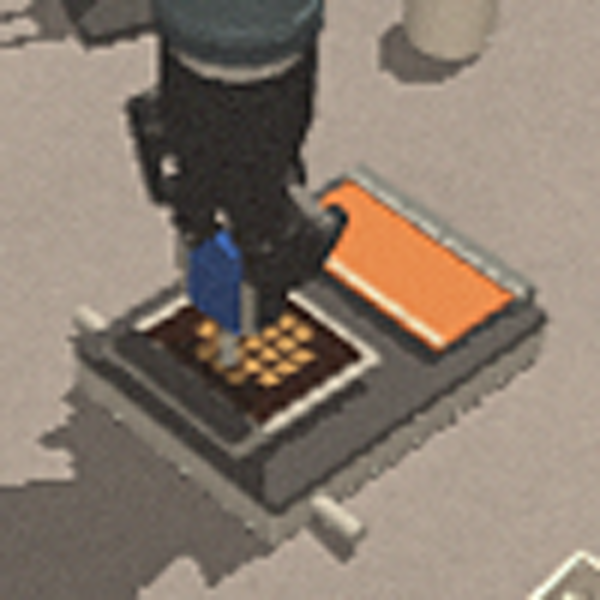

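The top crop shows the plate's left front corner at about (153,260), square to the leaf, with the leaf's left lip corner at about (123,195). The side crop shows the plate's right front corner at about (380,357) and the leaf's right lip corner at about (440,351).

Run:
```python
from h import *
np.set_printoptions(precision=1,suppress=True)
T=lambda p,z:atz("top",(p[0]/6+350-.42,p[1]/6+185-.42,),z)
S=lambda p,z:atz("side",(p[0]/6+285-.42,p[1]/6+205-.42),z)
c=np.radians(5.6);u=np.array([np.cos(c),np.sin(c)]);v=np.array([-u[1],u[0]])
lip=np.array([.5775,-.1805]);f=lambda P:np.array([(P[:2]-lip)@u,(P[:2]-lip)@v])*1e3
z=.0468
print("leafL top",f(T((122,197),.039)),"plateL top",f(T((152,259),z)))
print("leafL top back",f(T((112,82),.041)))
print("leafR side",f(S((440,354),.039)),"plateR side",f(S((380,355),z)))
print("plate rearR side",f(S((235,447),z)), "chuckR",f(S((545,315),.03)),f(S((265,455+55),.03)))
print("chuck L top",f(T((77,60),.03)),f(T((110,390),.03)))
```

```text
leafL top [ 1.3 62.1] plateL top [-29.7  52. ]
leafL top back [55.8 61.1]
leafR side [ -2.8 -63.5] plateR side [-32.  -48.5]
plate rearR side [-130.   -45.2] chuckR [ 65.7 -74.8] [-136.5  -74.2]
chuck L top [69.4 75.6] [-87.8  76.6]
```

```bash
python3 -m pendant '[[[0.2,0,-1,4,0,0,0],[0.2,0,-2,8,0,0,0],[0.2,0,-2,10,0,0,0],[0.2,0,-2,10,0,0,0],[0.2,0,-2,10,0,0,0]]]'
python3 -m pendant '[[[0.2,0,0,0.5,0,0,0],[0.2,0,0,1,0,0,0],[0.2,0,0,1,0,0,0]]]'
python3 -m pendant '[[[0.2,0,0,0.5,0,0,0],[0.2,0,0,1,0,0,0],[0.2,0,0,1,0,0,0]]]'
python3 -c "
from h import *
go(.48793,-.18928,.248,5.6)"
```

```text
time_s: 6.52
eef_pos: [0.487, -0.1888, 0.2486]
eef_rot: [-0.0, -0.049, 0.999, 0.0]
wrist_force: [1.0, -0.5, -2.5]
opening: 0.412
grasp_force: 61.1
time_s: 6.77
eef_pos: [0.4871, -0.1889, 0.2477]
eef_rot: [0.0, -0.049, 0.999, -0.0]
wrist_force: [-0.4, 0.2, -3.4]
opening: 0.415
grasp_force: 61.1
time_s: 7.02
eef_pos: [0.487, -0.1889, 0.2466]
eef_rot: [-0.0, -0.049, 0.999, 0.0]
wrist_force: [-0.5, -0.4, -2.2]
opening: 0.41
grasp_force: 61.1
shift mm [-0.9 -0.5 -1.4] turn [ 0.0001 -0.0001 -0.0006] t 7.0167 pos [ 0.487  -0.1889  0.2466] F [-0.5 -0.4 -2.2] open 0.41 gf 61.1
```

```bash
python3 -m pendant '[[[0.2,0,0,0.5,0,0,0],[0.2,0,0,1,0,0,0],[0.2,0,0,1,0,0,0]]]'
python3 -m pendant '[[[0.2,0,0,0.4,0,0,0],[0.2,0,0,0.8,0,0,0],[0.2,0,0,0.8,0,0,0]]]'
```

```text
time_s: 7.27
eef_pos: [0.4871, -0.1889, 0.2456]
eef_rot: [0.0, -0.049, 0.999, -0.0]
wrist_force: [0.7, 0.7, -2.6]
opening: 0.412
grasp_force: 61.2
time_s: 7.52
eef_pos: [0.4871, -0.189, 0.2455]
eef_rot: [-0.0, -0.049, 0.999, -0.0]
wrist_force: [-3.6, 0.1, 4.2]
opening: 0.41
grasp_force: 62.2
```

```bash
python3 -m pendant '[[[0.2,0,0,-2,0,0,0],[0.2,-10,0,-2,0,0,0],[0.2,-22,0,-2,0,0,0],[0.2,-25,0,-2,0,0,0],[0.2,-25,0,-2,0,0,0]]]'
python3 - <<'E'
from h import *
go(.5275,-.18541,.247,5.6)
t=shot("top","top4")[...,::-1];s=shot("side","side4")[...,::-1]
a=cv2.resize(t[185:265,350:420],(350,400),interpolation=cv2.INTER_CUBIC)
b=cv2.resize(s[225:285,310:385],(450,360),interpolation=cv2.INTER_CUBIC)
cv2.imwrite("pics/c4.png",np.hstack([a,np.vstack([b,np.zeros((40,450,3),np.uint8)])]))
E
```

```text
time_s: 7.93
eef_pos: [0.5129, -0.1864, 0.2469]
eef_rot: [0.0, -0.049, 0.999, -0.0]
wrist_force: [-0.4, 0.2, -2.3]
opening: 0.414
grasp_force: 61.1
shift mm [-14.6  -0.4  -0.1] turn [-0.0004  0.0007  0.0002] t 7.9333 pos [ 0.5129 -0.1864  0.2469] F [-0.4  0.2 -2.3] open 0.414 gf 61.1
```

View pics/c4.png

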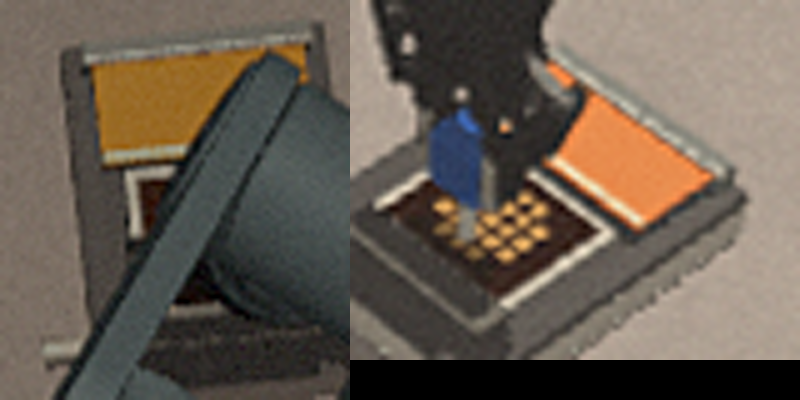

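The plate sits flat and square just short of the lip: left corners at plate (125,172) and leaf (103,165), right corners at plate (614,233) and leaf (638,230).

Run:
```python
from h import *
np.set_printoptions(precision=1,suppress=True)
T=lambda p,z:atz("top",(p[0]/5+350-.4,p[1]/5+185-.4,),z)
S=lambda p,z:atz("side",((p[0]-350)/6+310-.42,p[1]/6+225-.42),z)
c=np.radians(5.6);u=np.array([np.cos(c),np.sin(c)]);v=np.array([-u[1],u[0]])
lip=np.array([.5775,-.1805]);f=lambda P:np.array([(P[:2]-lip)@u,(P[:2]-lip)@v])*1e3
print(f(T((103,166),.039)),f(T((125,171),.0355)),f(T((130,240),.0355)),f(T((62,50),.03)))
print(f(S((639,232),.039)),f(S((614,232),.0355)),f(S((505,306),.0355)),f(S((746,197),.03)))
```

```text
[ 0.1 61.4] [-3.5 49. ] [-42.6  50.4] [69.5 76.8]
[ -2.2 -62.1] [ -9.1 -51.3] [-86.9 -50.9] [ 65.  -76.1]
```

```bash
python3 -m pendant '[[[0.2,-6,1,0,0,0,0],[0.2,-14,1,0,0,0,0],[0.2,-21,1,0,0,0,0],[0.2,-23,1,0,0,0,0],[0.2,-23,1,0,0,0,0]]]'
python3 -m pendant '[[[0.2,-1,0,0,0,0,0],[0.2,-2,0,0,0,0,0],[0.2,-3,0,0,0,0,0],[0.2,-3,0,0,0,0,0]]]'
```

```text
time_s: 8.45
eef_pos: [0.5355, -0.1832, 0.247]
eef_rot: [0.0, -0.049, 0.999, -0.0]
wrist_force: [0.0, 0.7, -2.1]
opening: 0.416
grasp_force: 61.1
time_s: 8.78
eef_pos: [0.5377, -0.183, 0.2469]
eef_rot: [0.0, -0.049, 0.999, -0.0]
wrist_force: [0.2, 0.7, -3.1]
opening: 0.413
grasp_force: 61.1
```

```bash
python3 -m pendant '[[[0.2,-1,0,0,0,0,0],[0.2,-2,0,0,0,0,0],[0.2,-2,0,0,0,0,0]]]'
python3 -m pendant '[[[0.2,-1,0,0,0,0,0],[0.2,-2,0,0,0,0,0],[0.2,-2,0,0,0,0,0]]]'
```

```text
time_s: 9.03
eef_pos: [0.5398, -0.1828, 0.247]
eef_rot: [0.0, -0.049, 0.999, -0.0]
wrist_force: [0.5, 0.4, -2.9]
opening: 0.413
grasp_force: 61.1
time_s: 9.28
eef_pos: [0.5419, -0.1826, 0.247]
eef_rot: [0.0, -0.049, 0.999, -0.0]
wrist_force: [-0.4, -0.3, -3.2]
opening: 0.416
grasp_force: 61.1
```

```bash
python3 -m pendant '[[[0.2,-0.7,0,0,0,0,0],[0.2,-1.4,0,0,0,0,0],[0.2,-1.4,0,0,0,0,0]]]'
```

```text
time_s: 9.53
eef_pos: [0.5427, -0.1825, 0.2467]
eef_rot: [-0.001, -0.049, 0.999, 0.0]
wrist_force: [-3.1, -1.1, -0.2]
opening: 0.418
grasp_force: 61.4
```

```bash
python3 -m pendant '[[[0.2,-0.5,0,0.5,0,0,0],[0.2,-0.7,0,1,0,0,0],[0.2,-0.7,0,1.5,0,0,0],[0.2,-0.7,0,1.5,0,0,0],[0.2,-0.7,0,1.5,0,0,0]]]'
```

```text
time_s: 9.95
eef_pos: [0.543, -0.1824, 0.2458]
eef_rot: [-0.002, -0.049, 0.999, 0.0]
wrist_force: [-9.2, 0.3, 6.8]
opening: 0.409
grasp_force: 62.5
```

```bash
python3 -m pendant '[[[0.2,0.3,0,0.2,0,0,0],[0.2,0.3,0,0.4,0,0,0],[0.2,0.3,0,0.4,0,0,0],[0.2,0.3,0,0.4,0,0,0]]]'
python3 - <<'E'
from h import *
t=shot("top","top5")[...,::-1];s=shot("side","side5")[...,::-1]
a=cv2.resize(t[185:265,350:420],(350,400),interpolation=cv2.INTER_CUBIC)
b=cv2.resize(s[225:285,310:385],(450,360),interpolation=cv2.INTER_CUBIC)
cv2.imwrite("pics/c5.png",np.hstack([a,np.vstack([b,np.zeros((40,450,3),np.uint8)])]))
go(.543,-.1824,.2455,5.6)
E
```

```text
time_s: 10.28
eef_pos: [0.5428, -0.1825, 0.2457]
eef_rot: [-0.001, -0.049, 0.999, 0.0]
wrist_force: [-10.6, -0.5, 8.7]
opening: 0.412
grasp_force: 62.5
shift mm [-0.2  0.   0.2] turn [ 0.0004 -0.0026  0.0001] t 10.3833 pos [ 0.5428 -0.1825  0.2457] F [-10.2   0.1   8.5] open 0.411 gf 62.5
```

View pics/c5.png

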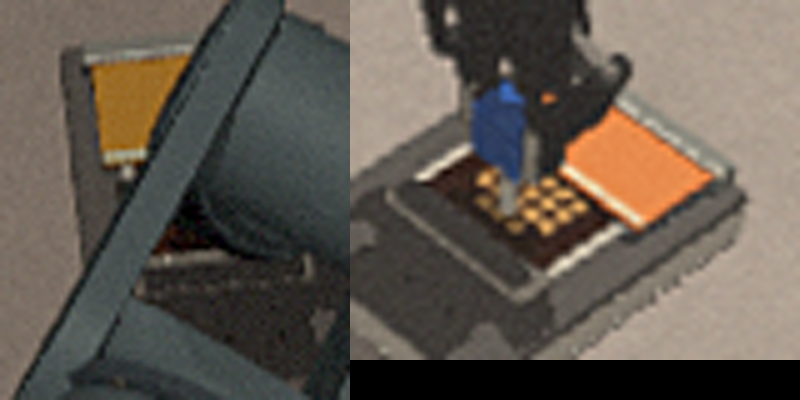

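The plate is under the leaf. The leaf is still down with its lip at the same pixels (639,230), the front edge is against the stop, and the net push on the chuck is about 8.5–11 N.

```bash
python3 -c "
from bench import ctrl
print(ctrl.hand_in())"
```

```text
the job is handed in; nothing more can be done
None
```

The carrier is off the hook, under the still-lowered orange leaf and against the stop, held by the blue grip with about 9–11 N of downward push, and the job is handed in (no verdict was returned).

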